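Load the amplifier test rack in reverse order

ROBOT

A 6-joint arm with a two-finger parallel gripper is mounted at the origin on the work surface. World frame = base frame: x ahead of the robot, y to its left, z up, the work surface at z = 0. Lengths are in m, angles in rad, forces in N, time in s.
With the tool pointing down it reaches from about 0.35 to 0.8 m from the base axis. Payload 7.3 kg.
Tool frame: the origin (TCP) lies midway between the tips of the shut fingers; the grasp point (between the pads) lies 19 mm behind it; z points along the fingers, y is the line along which they close (so a half turn about z gives the same grasp; the last joint's range is limited). The gripper opens to 85 mm and grips with 20 to 120 N. Pads are 22 mm wide; open, the fingers measure 114 mm over their backs; the gripper's body (76 mm by 85 mm) begins 54 mm behind the grasp point. The pads swing forward as they close: fully open they stand 13 mm farther back than shut.
Start: joints at [-1.471, 0.342, 1.524, -0, 1.275, -0.146], TCP at [0.128, -0.509, 0.231] pointing down, gripper open.
Joint ranges: [-2.53, 2.53], [-0.77, 2.02], [0.04, 2.7], [-1, 4.14], [0.28, 2.66], [-3.11, 3.11]. Speed limits (rad/s): [2.57, 2.57, 3.14, 3.14, 3.14, 3.14].

INTERFACE

Orientations are given as a rotation vector (axis times angle).
In Python, from bench import * gives the robot as it stands. The module is installed in compiled form; this text tells all that it offers.
- The arm moves only by the tool drive_tool, never from a script. Its argument "deltas" is a list of rows, each an object of numbers: "fingers": the opening, from -1 (shut) to 1 (fully open); "dx", "dy", "dz": the shift along the tool's x, y, z in cm; "roll": the turn about the tool's z in degrees. A call has 1 to 8 rows; each row shifts and turns the commanded pose from where the row before left it, along the tool's axes as they then stand; what a row does not reach is not made up. A row lasts 1/8 s, in which the tool goes at most 62.5 mm and 10.7 degrees, less where a joint would pass 70% of its speed; a pose out of reach is approached as far as the arm can. A call is refused whole if a number of a shift passes 6.25 or a number of a turn 10.7, either way. A call with a gripper value outside its range is refused whole. The fingers move at their own pace and stop on an object; "squeeze" is the grip in N (left out, the last holds). Time passes only in rows, so rows that do not move let the fingers close. It gives the time, the measured TCP pose, the force, the opening and the grip force at its end, in the units of the state.
- get_state(): the state, without advancing time (a new reading comes with each control period).
- capture(name): name is "side" or "top"; returns a dict with "color" (400x640x3 uint8, red, green, blue), "intrinsics" (3x3 intrinsics, pixels), "R" (3x3) and "t" (3): a world point X has camera coordinates R X + t. Camera axes: x right, y down, z forward; pixel columns grow to the right and rows downward; lengths in m; the calibration is good to about 2 mm. A picture is of the moment at which its call begins. There is no depth.
- finish_job(): hands the job in; it is judged then, once.
The state is a dict: "clock": time; "joint_positions": joint angles; "dq": joint speeds; "effort": joint torques, N m; "tcp_pos": TCP position; "orientation": TCP orientation; "wrist_force": force on the tool from outside, world axes, zero at the start; "torque": the same for the moment, N m; "opening": finger opening in m; "grip_force": force on a finger pad.
Only numpy, scipy, OpenCV 4.12 (cv2) and the standard library are available. Lean on these libraries where they do the work, as an engineer would, in place of code of your own. Each camera call takes 0.05 s, during which the arm holds its last target. There are 200 camera calls.

TASK

Move the four power modules from the carrier with the coloured tabs into the green test rack, one to a bay, in reverse order, because the rack's channels count from the other end: the module that stands leftmost in the carrier goes into the rightmost bay, the next into the next bay, and so on. Keep them upright, set each one gently down flat on the floor of its bay without dropping it, and let go of it.

Things in the scene. Friction and masses are not known exactly. Their poses are not given: they have to be found in the camera images.
- module_red: power module, red grip bar: upright finned block 60 x 36 x 48 mm (own x, y, z; 0.25 kg +-30%) with a red bar 56 x 16 x 28 mm (x, y, z) centred on top, 48 to 76 mm above the underside. Take it by the bar, across its 16 mm (y). Origin: centre of the underside, z up. Starts upright in the seat with red tabs, within 5 mm and 0.05 rad of its middle. Front and back alike.
- module_yellow: power module, yellow grip bar: upright finned block 60 x 36 x 48 mm (own x, y, z; 0.25 kg +-30%) with a yellow bar 56 x 16 x 28 mm (x, y, z) centred on top, 48 to 76 mm above the underside. Take it by the bar, across its 16 mm (y). Origin: centre of the underside, z up. Starts upright in the seat with yellow tabs, within 5 mm and 0.05 rad of its middle. Front and back alike.
- module_blue: power module, blue grip bar: upright finned block 60 x 36 x 48 mm (own x, y, z; 0.25 kg +-30%) with a blue bar 56 x 16 x 28 mm (x, y, z) centred on top, 48 to 76 mm above the underside. Take it by the bar, across its 16 mm (y). Origin: centre of the underside, z up. Starts upright in the seat with blue tabs, within 5 mm and 0.05 rad of its middle. Front and back alike.
- module_white: power module, white grip bar: upright finned block 60 x 36 x 48 mm (own x, y, z; 0.25 kg +-30%) with a white bar 56 x 16 x 28 mm (x, y, z) centred on top, 48 to 76 mm above the underside. Take it by the bar, across its 16 mm (y). Origin: centre of the underside, z up. Starts upright in the seat with white tabs, within 5 mm and 0.05 rad of its middle. Front and back alike.
- seat_red: fixed grey seat of the carrier with two red tabs (10 x 44 mm, 18 mm high) at its front and back: tray 92 x 68 mm outside, 76 x 52 mm inside (x, y), floor 6 mm and rim 18 mm above its origin (centre of the underside, z up). The red module starts here; the seat stays and so shows where it came from.
- seat_yellow: fixed grey seat of the carrier with two yellow tabs (10 x 44 mm, 18 mm high) at its front and back: tray 92 x 68 mm outside, 76 x 52 mm inside (x, y), floor 6 mm and rim 18 mm above its origin (centre of the underside, z up). The yellow module starts here; the seat stays and so shows where it came from.
- seat_blue: fixed grey seat of the carrier with two blue tabs (10 x 44 mm, 18 mm high) at its front and back: tray 92 x 68 mm outside, 76 x 52 mm inside (x, y), floor 6 mm and rim 18 mm above its origin (centre of the underside, z up). The blue module starts here; the seat stays and so shows where it came from.
- seat_white: fixed grey seat of the carrier with two white tabs (10 x 44 mm, 18 mm high) at its front and back: tray 92 x 68 mm outside, 76 x 52 mm inside (x, y), floor 6 mm and rim 18 mm above its origin (centre of the underside, z up). The white module starts here; the seat stays and so shows where it came from.
- carrier: black base of the carrier, fixed, 300 mm long along its y, 92 mm deep, 8 mm thick, on which the four seats stand in a row at y = +108, +36, -36, -108 mm, in any order of colours. Origin: centre of the underside; x away from the robot, y to its left (turned up to 0.18 rad).
- rack: green test rack, fixed, 324 x 96 mm (y, x), aluminium end cheeks 34 mm high + 10 mm studs. Four empty unmarked bays at x = 0, y = +108, +36, -36, -108 mm, each 76 x 52 mm inside (x, y); floor 14 mm, rim 26 mm above the origin (centre of the underside; x away from the robot, y to its left, turned up to 0.18 rad). About 200 mm beyond or before the carrier; loose parts up to 34 mm high between.
Not all that is in view belongs to the job. What is shaped like the module_red but brown is not meant.

How it is judged:
By the outcome, as a careful person would: the job done as asked, in the order asked, and still so for the second after the job is handed in, with the robot touching nothing.
It also fails if it takes over 115 s, if anything falls off the work surface, if the arm or the gripper's body presses on something with over 40 N, if the wrist force passes 120 N, or if a joint passes its speed limit or range.

## Working session

There is one attempt and no reset: what is moved stays moved. The work goes in short steps, Python scripts to look and compute and a tool call to move; the robot and the scene stay as the last step left them, time stands still between calls to the robot, and variables do not carry over. Pictures are saved under pics/ and viewed, at most 14 in all, crops included, and the job is handed in when it is done.

Besides the shell and the picture viewer there is one more tool, called after "Request:" by a JSON object that holds its "api" and its "payload". drive_tool: Moves the arm, as the interface text tells. Its arguments: {"type":"object","properties":{"deltas":{"type":"array"},"squeeze":{"type":"number"}},"required":["deltas"]}

```bash
mkdir -p pics; python3 - <<'E'
from bench import *
import cv2,numpy as np
for n in("top","side"):
    c=capture(n); cv2.imwrite(f"pics/{n}0.png",c["color"][:,:,::-1]); print(n,c["intrinsics"].tolist(),np.round(c["R"],4).tolist(),np.round(c["t"],4).tolist())
s=get_state(); print(s["clock"],s["tcp_pos"],s["orientation"],s["opening"])
E
```

```text
top [[417.39189018757503, 0.0, 318.17040366505756], [0.0, 417.39189018757503, 186.00871399894066], [0.0, 0.0, 1.0]] [[-0.0213, -0.9998, -0.0061], [-0.9888, 0.0219, -0.1474], [0.1475, 0.0029, -0.9891]] [0.0353, 0.5408, 0.7591]
side [[429.16247005540674, 0.0, 311.88064268351513], [0.0, 429.16247005540674, 200.856021331393], [0.0, 0.0, 1.0]] [[-0.7968, -0.6037, 0.0256], [-0.3116, 0.3743, -0.8734], [0.5177, -0.7039, -0.4863]] [0.4459, 0.2002, 0.4655]
0.1 [ 0.12773624 -0.50885608  0.23068571] [-3.11650863e+00 -3.84918525e-01 -7.09561424e-05] 0.0853125835853639
```

View pics/top0.png

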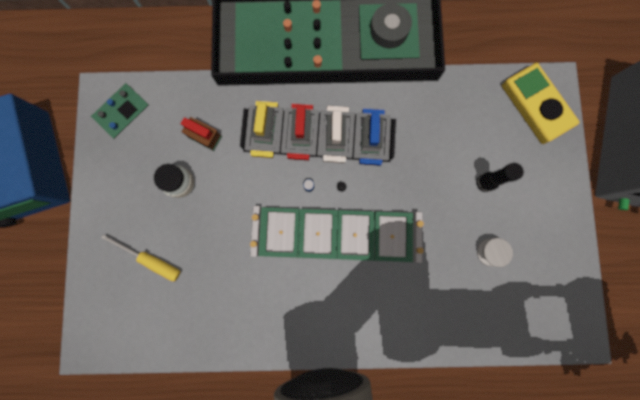

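View pics/side0.png

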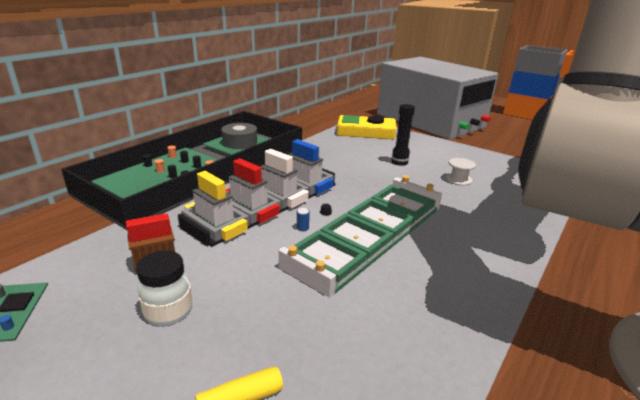

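The top view shows the carrier order from the left: yellow (262,125), red (300,125), white (337,125), blue (374,130). The rack bays run from (281,232) to (393,236). So yellow goes to the rightmost bay, then red, white, blue moving left. Next I'll enlarge to measure.

```bash
python3 - <<'E'
import cv2
i=cv2.imread("pics/top0.png")[95:270,235:435]
cv2.imwrite("pics/crop0.png",cv2.resize(i,None,fx=3.4,fy=3.4,interpolation=cv2.INTER_CUBIC))
E
```

```text
(no output)
```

View pics/crop0.png

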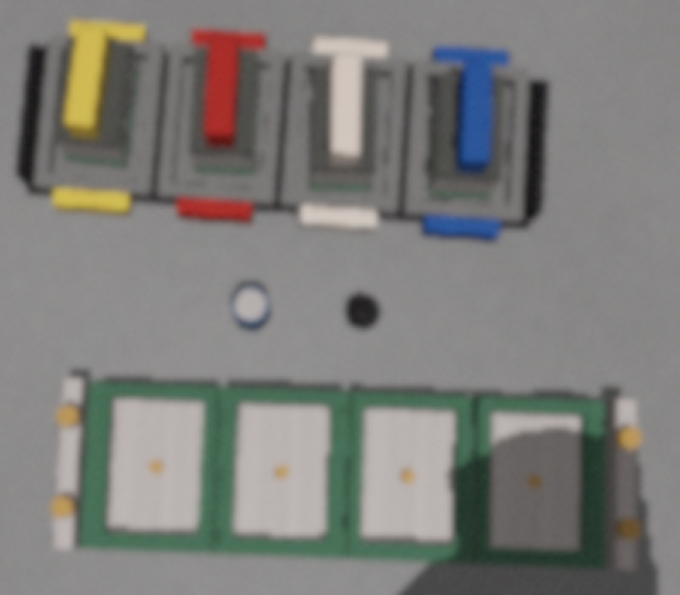

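```bash
cat > h.py <<'E'
from bench import *
import numpy as np
from scipy.spatial.transform import Rotation as Ro
def ray(c,uv,z):
    d=c["R"].T@np.linalg.solve(c["intrinsics"],[*uv,1.]); o=-c["R"].T@c["t"]
    return (o+d*(z-o[2])/d[2])[:2]
def pose():
    s=get_state(); m=Ro.from_rotvec(s["orientation"]).as_matrix()
    return np.array(s["tcp_pos"]),np.arctan2(m[1,0],m[0,0])
def plan(x,y,yaw):
    "roll first (deg), then dx,dy in the turned tool frame (cm)"
    p,a=pose(); d=np.array([x,y])-p[:2]
    print("pose",p.round(4),"yaw",round(a,4),"roll",round(-np.degrees(yaw-a),2),
     "dx %.2f dy %.2f"%(100*d@[np.cos(yaw),np.sin(yaw)],100*d@[np.sin(yaw),-np.cos(yaw)]))
E
python3 - <<'E'
from h import *
c=capture("top")
f=lambda u,v,z:ray(c,((u+.5)/3.4-.5+235,(v+.5)/3.4-.5+95),z)
b=np.array([f(*p,.014) for p in [(155,466),(281,471),(406,475),(534,481)]]);print("bays",b.round(4).tolist())
d=b[0]-b[3];print("rack yaw",np.arctan2(-d[0],d[1]),np.linalg.norm(d), "mid",b.mean(0))
t=np.array([f(*p,.026) for p in [(90,195),(214,204),(338,211),(460,221)]]); d=t[0]-t[3];print("carrier yaw",np.arctan2(-d[0],d[1]),np.linalg.norm(d))
for n,q in dict(yel=[(83,38),(113,38),(97,129),(65,127)],red=[(208,42),(238,42),(234,135),(205,134)],white=[(332,55),(362,55),(361,153),(331,153)],blue=[(463,62),(492,62),(489,162),(459,162)]).items():
    P=np.array([f(*p,.090) for p in q]);m=P.mean(0);d=(P[0]+P[1]-P[2]-P[3])/2;print(n,m.round(4),"len",np.linalg.norm(d).round(4),"w",np.linalg.norm(P[0]-P[1]).round(4),"yaw",np.arctan2(d[1],d[0]).round(3)); 
plan(.62,.0,-.06)
E
```

```text
bays [[0.457, 0.0994], [0.4526, 0.0273], [0.4488, -0.0441], [0.4439, -0.1171]]
rack yaw -0.06081304913670784 0.21683582469840507 mid [ 0.45058824 -0.00865185]
carrier yaw -0.09431902050388329 0.21505757135378656
yel [0.661  0.1259] len 0.0511 w 0.0163 yaw -0.182
red [0.6564 0.0547] len 0.0518 w 0.0163 yaw -0.051
white [ 0.6461 -0.0128] len 0.0546 w 0.0163 yaw -0.038
blue [ 0.64   -0.0822] len 0.0557 w 0.0157 yaw -0.075
pose [ 0.1277 -0.5089  0.2308] yaw 0.2458 roll 17.52 dx 46.09 dy -53.75
```

Request:
{"api": "drive_tool", "payload": {"deltas": [{"roll": 7.4, "fingers": 0.2}, {"roll": 7.4}, {"roll": 7.3}, {"dx": 3.1, "dy": -5}, {"dx": 3.1, "dy": -5}, {"dx": 3.1, "dy": -5}, {"dx": 3.1, "dy": -5}, {"dx": 3.1, "dy": -5}]}}

```text
validation failed for argument at $.de...
```

Request:
{"api": "drive_tool", "payload": {"deltas": [{"dx": 3.1, "dy": -5}, {"dx": 3.1, "dy": -5}, {"dx": 3.1, "dy": -5}, {"dx": 3.1, "dy": -5}, {"dx": 3.1, "dy": -5}, {"dx": 3.1, "dy": -5}, {"dx": 3.1, "dy": -5}, {"dx": 0}]}}

```text
validation failed for argument at $.de...
```

```bash
python3 - <<'E'
from h import *
import cv2
plan(.661,.1259,-.14); s=get_state(); print(s["opening"],s["clock"],s["wrist_force"])
c=capture("top")["color"][80:280,220:450,::-1]
cv2.imwrite("pics/t1.png",cv2.resize(c,None,fx=2.9,fy=2.9,interpolation=cv2.INTER_CUBIC))
E
```

```text
pose [ 0.1277 -0.5089  0.2308] yaw 0.2458 roll 22.1 dx 43.95 dy -70.30
0.0855587762736663 0.15 [0.96772477 0.07094285 0.49277699]
```

View pics/t1.png

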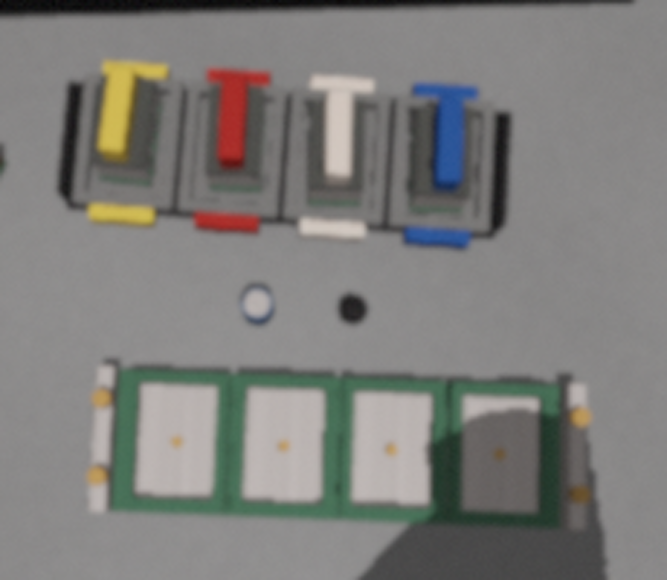

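The moves were refused, so the picture is unchanged and the arm hasn't moved. Rows probably need every field.

Request:
{"api": "drive_tool", "payload": {"deltas": [{"fingers": 0.2, "dx": 0, "dy": 0, "dz": 0, "roll": 7.4}, {"fingers": 0.2, "dx": 0, "dy": 0, "dz": 0, "roll": 7.4}, {"fingers": 0.2, "dx": 0, "dy": 0, "dz": 0, "roll": 7.3}]}}

```text
clock: 0.57
tcp_pos: [0.1278, -0.5091, 0.2311]
orientation: [-3.133, 0.226, 0.0]
wrist_force: [0.1, -0.2, 0.2]
opening: 0.0514
grip_force: 0.0
```

Request:
{"api": "drive_tool", "payload": {"deltas": [{"fingers": 0.2, "dx": 3.1, "dy": -5, "dz": 0, "roll": 0}, {"fingers": 0.2, "dx": 3.1, "dy": -5, "dz": 0, "roll": 0}, {"fingers": 0.2, "dx": 3.1, "dy": -5, "dz": 0, "roll": 0}, {"fingers": 0.2, "dx": 3.1, "dy": -5, "dz": 0, "roll": 0}, {"fingers": 0.2, "dx": 3.1, "dy": -5, "dz": 0, "roll": 0}, {"fingers": 0.2, "dx": 3.1, "dy": -5, "dz": 0, "roll": 0}, {"fingers": 0.2, "dx": 3.1, "dy": -5, "dz": 0, "roll": 0}]}}

```text
clock: 1.45
tcp_pos: [0.3924, -0.1913, 0.2314]
orientation: [3.133, -0.22, 0.001]
wrist_force: [0.4, -1.9, 0.0]
opening: 0.0515
grip_force: 0.0
```

Request:
{"api": "drive_tool", "payload": {"deltas": [{"fingers": 0.2, "dx": 3.1, "dy": -5, "dz": 0, "roll": 0}, {"fingers": 0.2, "dx": 3.1, "dy": -5, "dz": 0, "roll": 0}, {"fingers": 0.2, "dx": 3.1, "dy": -5, "dz": 0, "roll": 0}, {"fingers": 0.2, "dx": 3.1, "dy": -5, "dz": 0, "roll": 0}, {"fingers": 0.2, "dx": 3.1, "dy": -5, "dz": 0, "roll": 0}, {"fingers": 0.2, "dx": 3.1, "dy": -5, "dz": 0, "roll": 0}, {"fingers": 0.2, "dx": 3.1, "dy": -5, "dz": 0, "roll": 0}, {"fingers": 0.2, "dx": 0, "dy": 0, "dz": 4, "roll": 0}]}}

```text
clock: 2.45
tcp_pos: [0.6591, 0.1273, 0.1932]
orientation: [-3.132, 0.213, -0.014]
wrist_force: [-0.2, -0.4, -0.9]
opening: 0.051
grip_force: 0.0
```

```bash
python3 - <<'E'
from h import *
import cv2
plan(.661,.1259,-.14); s=get_state(); print(s["opening"],s["clock"],s["wrist_force"])
a=capture("top")["color"][60:260,210:450,::-1]
b=capture("side")["color"][120:320,150:400,::-1]
g=lambda c:cv2.resize(c,(395,330),interpolation=cv2.INTER_CUBIC)
cv2.imwrite("pics/t2.png",np.hstack([g(a),g(b)]))
E
```

```text
pose [0.6591 0.1273 0.1932] yaw -0.1358 roll 0.24 dx 0.21 dy 0.11
0.05098912409160721 2.45 [-0.20978805 -0.43438073 -0.88680234]
```

View pics/t2.png

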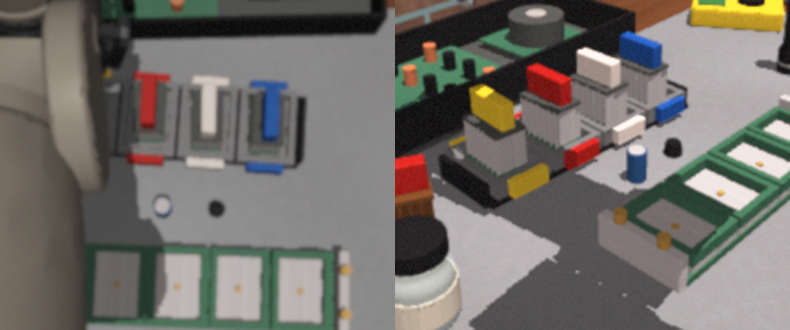

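The side crop shows yellow still in its seat and turned slightly. The gripper is above the crop. I'll go down to just over the bar and check in the side view, overlaying the predicted bar outline.

Request:
{"api": "drive_tool", "payload": {"deltas": [{"fingers": 0.2, "dx": 0.2, "dy": 0.1, "dz": 4.5, "roll": 0}, {"fingers": 0.2, "dx": 0, "dy": 0, "dz": 4, "roll": 0}, {"fingers": 0.2, "dx": 0, "dy": 0, "dz": 0, "roll": 0}]}}

```text
clock: 2.92
tcp_pos: [0.655, 0.1212, 0.1041]
orientation: [3.133, -0.221, -0.01]
wrist_force: [-0.3, 0.4, -0.2]
opening: 0.0513
grip_force: 0.0
```

```bash
cat >> h.py <<'E'
def look(name,mods,box=(120,320,150,400),k=2.9):
    import cv2
    c=capture("side"); i=cv2.resize(c["color"][box[0]:box[1],box[2]:box[3],::-1],None,fx=k,fy=k,interpolation=cv2.INTER_CUBIC)
    for x,y,a in mods:
        R=np.array([[np.cos(a),-np.sin(a)],[np.sin(a),np.cos(a)]])
        q=[R@p+[x,y] for p in np.array([[28,8],[28,-8],[-28,-8],[-28,8]])/1000]
        X=np.array([[*p,.09] for p in q])@c["R"].T+c["t"]; u=X@c["intrinsics"].T; u=u[:,:2]/u[:,2:]
        cv2.polylines(i,[np.int32((u-[box[2],box[0]]+.5)*k)],True,(0,255,0),1)
    cv2.imwrite(name,i)
E
python3 - <<'E'
from h import *
plan(.661,.1259,-.14)
look("pics/t3.png",[(.661,.1259,-.14),(.6564,.0547,-.06),(.6461,-.0128,-.05),(.64,-.0822,-.08)],(120,270,160,360),3.9)
E
```

```text
pose [0.655  0.1212 0.1041] yaw -0.1409 roll -0.05 dx 0.53 dy -0.55
```

View pics/t3.png

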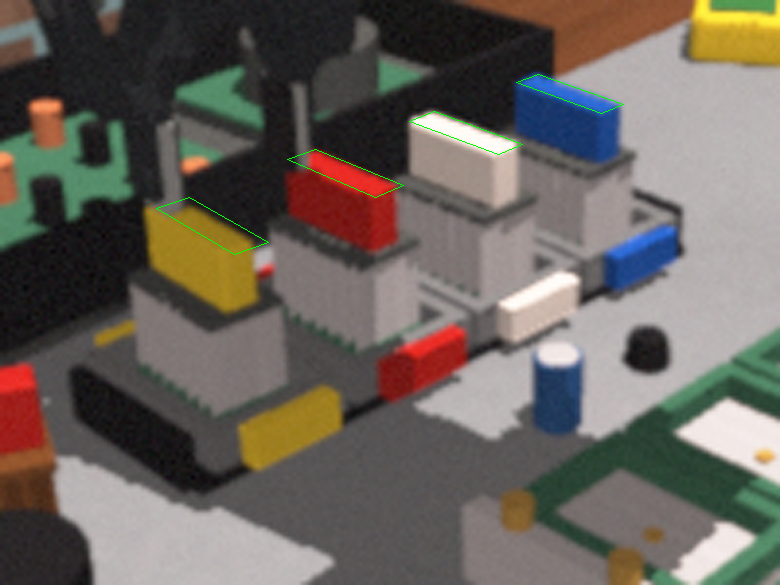

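White and blue match their outlines within about 1 mm. Yellow's real bar top (147,207)–(257,250) sits a few mm to the +y side of its outline. I'll check it on the unshadowed first images.

```bash
python3 - <<'E'
from h import *
import cv2
cs,ct=capture("side"),capture("top")
def draw(f,c,u0,v0,w,h,k,mods):
    i=cv2.resize(cv2.imread(f)[v0:v0+h,u0:u0+w],None,fx=k,fy=k,interpolation=cv2.INTER_CUBIC)
    for (x,y,a),col in mods:
        R=np.array([[np.cos(a),-np.sin(a)],[np.sin(a),np.cos(a)]])
        X=np.array([[*(R@p+[x,y]),.09] for p in np.array([[28,8],[28,-8],[-28,-8],[-28,8]])/1000])@c["R"].T+c["t"];u=X@c["intrinsics"].T;u=u[:,:2]/u[:,2:]
        cv2.polylines(i,[np.int32((u-[u0,v0]+.5)*k)],True,col,1)
    return i
m=[((.664,.1285,-.13),(0,255,0)),((.662,.132,-.13),(255,0,255)),((.658,.0555,-.06),(0,255,0))]
a=draw("pics/side0.png",cs,185,150,90,75,8,m)[:600,:480]; b=draw("pics/top0.png",ct,243,95,75,75,8,m)[:600,:320] if 0 else draw("pics/top0.png",ct,243,95,40,75,8,m)
b2=cv2.resize(b,(320,600)); cv2.imwrite("pics/y.png",np.hstack([a,b2]))
E
```

```text
(no output)
```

View pics/y.png

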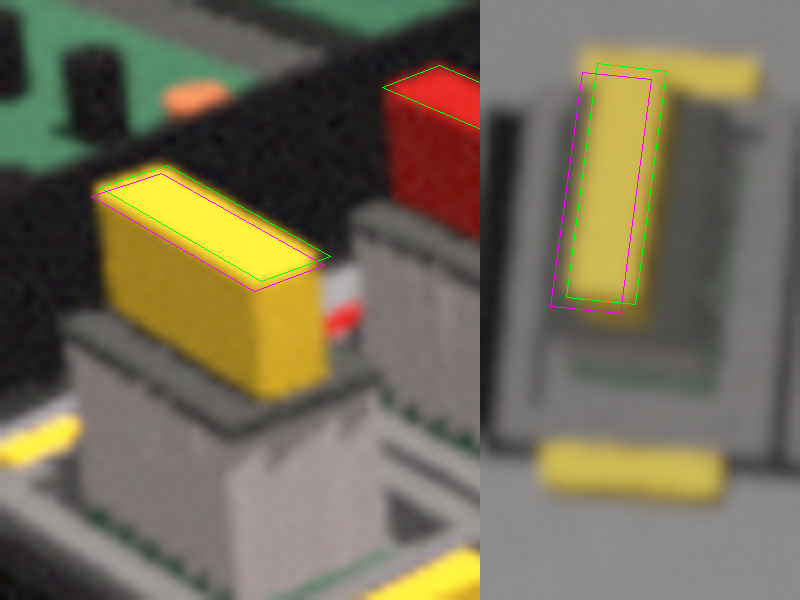

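Green outline (0.664, 0.1285, yaw −0.13) fits yellow in both views, and red's outline fits too. Now I'll grasp yellow.

Request:
{"api": "drive_tool", "payload": {"deltas": [{"fingers": 0.2, "dx": 0.8, "dy": -0.85, "dz": 0, "roll": -0.6}, {"fingers": 0.2, "dx": 0, "dy": 0, "dz": 1.9, "roll": 0}, {"fingers": 0.2, "dx": 0, "dy": 0, "dz": 1.8, "roll": 0}, {"fingers": 0.2, "dx": 0, "dy": 0, "dz": 0, "roll": 0}, {"fingers": 0.2, "dx": 0, "dy": 0, "dz": 0, "roll": 0}]}}

```text
clock: 3.7
tcp_pos: [0.6666, 0.1295, 0.0699]
orientation: [-3.135, 0.203, -0.001]
wrist_force: [-0.2, -0.7, 0.8]
opening: 0.0511
grip_force: 0.0
```

Request:
{"api": "drive_tool", "payload": {"deltas": [{"fingers": -1, "dx": 0, "dy": 0, "dz": 0, "roll": 0}, {"fingers": -1, "dx": 0, "dy": 0, "dz": 0, "roll": 0}, {"fingers": -1, "dx": 0, "dy": 0, "dz": 0, "roll": 0}, {"fingers": -1, "dx": 0, "dy": 0, "dz": 0, "roll": 0}, {"fingers": -1, "dx": 0, "dy": 0, "dz": 0, "roll": 0}], "squeeze": 50}}

```text
clock: 4.32
tcp_pos: [0.6665, 0.1292, 0.07]
orientation: [3.135, -0.203, 0.002]
wrist_force: [-1.4, -1.0, 6.4]
opening: 0.015
grip_force: 50.3
```

The pad centre is close to the bar's top, so I'll reopen, go 5 mm deeper and grip again.

Request:
{"api": "drive_tool", "payload": {"deltas": [{"fingers": -0.2, "dx": -0.2, "dy": 0, "dz": 0, "roll": 0}, {"fingers": -0.2, "dx": 0, "dy": 0, "dz": 0, "roll": 0}, {"fingers": -0.2, "dx": 0, "dy": 0, "dz": 0.5, "roll": 0}, {"fingers": -1, "dx": 0, "dy": 0, "dz": 0, "roll": 0}, {"fingers": -1, "dx": 0, "dy": 0, "dz": 0, "roll": 0}, {"fingers": -1, "dx": 0, "dy": 0, "dz": 0, "roll": 0}, {"fingers": -1, "dx": 0, "dy": 0, "dz": 0, "roll": 0}], "squeeze": 60}}

```text
clock: 5.2
tcp_pos: [0.6639, 0.1297, 0.064]
orientation: [3.135, -0.203, -0.001]
wrist_force: [-0.6, 0.2, -2.6]
opening: 0.0151
grip_force: 58.8
```

Request:
{"api": "drive_tool", "payload": {"deltas": [{"fingers": -1, "dx": 0, "dy": 0, "dz": -1, "roll": 0}, {"fingers": -1, "dx": 0, "dy": 0, "dz": -2, "roll": 0}, {"fingers": -1, "dx": 0, "dy": 0, "dz": -4, "roll": 0}, {"fingers": -1, "dx": 0, "dy": 0, "dz": -3.5, "roll": 0}, {"fingers": -1, "dx": 0, "dy": 0, "dz": 0, "roll": 0}, {"fingers": -1, "dx": 0, "dy": 0, "dz": 0, "roll": 0}]}}

```text
clock: 5.95
tcp_pos: [0.6634, 0.1296, 0.1683]
orientation: [3.135, -0.203, -0.003]
wrist_force: [-0.7, 0.5, -3.7]
opening: 0.0149
grip_force: 58.9
```

```bash
python3 - <<'E'
from h import *
plan(.4439+.0005,-.1171,-.061)
E
```

```text
pose [0.6634 0.1296 0.1683] yaw -0.1294 roll -3.92 dx -20.36 dy 25.96
```

Request:
{"api": "drive_tool", "payload": {"deltas": [{"fingers": -1, "dx": 0, "dy": 0, "dz": 0, "roll": -3.9}, {"fingers": -1, "dx": -3.4, "dy": 4.3, "dz": 0, "roll": 0}, {"fingers": -1, "dx": -3.4, "dy": 4.3, "dz": 0, "roll": 0}, {"fingers": -1, "dx": -3.4, "dy": 4.3, "dz": 0, "roll": 0}, {"fingers": -1, "dx": -3.4, "dy": 4.3, "dz": 0, "roll": 0}, {"fingers": -1, "dx": -3.4, "dy": 4.3, "dz": 0, "roll": 0}, {"fingers": -1, "dx": -3.4, "dy": 4.4, "dz": 0, "roll": 0}, {"fingers": -1, "dx": 0, "dy": 0, "dz": 0, "roll": 0}]}}

```text
clock: 6.95
tcp_pos: [0.4415, -0.1181, 0.168]
orientation: [-3.139, 0.104, 0.006]
wrist_force: [1.2, 0.2, -3.2]
opening: 0.0151
grip_force: 59.6
```

Request:
{"api": "drive_tool", "payload": {"deltas": [{"fingers": -1, "dx": 0, "dy": 0, "dz": 3, "roll": 0}, {"fingers": -1, "dx": 0, "dy": 0, "dz": 2, "roll": 0}, {"fingers": -1, "dx": 0, "dy": 0, "dz": 0, "roll": 0}, {"fingers": -1, "dx": 0, "dy": 0, "dz": 0, "roll": 0}]}}

```text
clock: 7.45
tcp_pos: [0.445, -0.116, 0.1194]
orientation: [-3.14, 0.096, -0.0]
wrist_force: [0.6, -0.4, -2.5]
opening: 0.0151
grip_force: 59.5
```

```bash
python3 - <<'E'
from h import *
import cv2
plan(.4444,-.1171,-.061)
i=capture("side")["color"][110:310,260:480,::-1]; j=capture("top")["color"][180:300,330:480,::-1]
cv2.imwrite("pics/p1.png",np.hstack([cv2.resize(i,(440,400)),cv2.resize(j,(360,400))]))
E
```

```text
pose [ 0.445  -0.116   0.1194] yaw -0.0609 roll 0.01 dx -0.05 dy 0.11
```

View pics/p1.png

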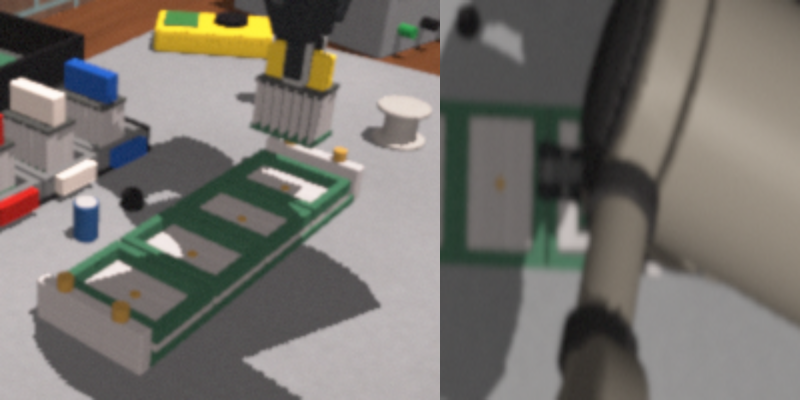

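Yellow hangs upright over the rightmost bay. Now I'll lower it gently.

Request:
{"api": "drive_tool", "payload": {"deltas": [{"fingers": -1, "dx": 0, "dy": 0.1, "dz": 2.5, "roll": 0}, {"fingers": -1, "dx": 0, "dy": 0, "dz": 1.8, "roll": 0}, {"fingers": -1, "dx": 0, "dy": 0, "dz": 0.7, "roll": 0}, {"fingers": -1, "dx": 0, "dy": 0, "dz": 0.1, "roll": 0}, {"fingers": -1, "dx": 0, "dy": 0, "dz": 0.1, "roll": 0}, {"fingers": -1, "dx": 0, "dy": 0, "dz": 0, "roll": 0}]}}

```text
clock: 8.3
tcp_pos: [0.4449, -0.1175, 0.0678]
orientation: [3.14, -0.096, 0.002]
wrist_force: [-0.9, 0.3, -1.8]
opening: 0.0148
grip_force: 59.6
```

Request:
{"api": "drive_tool", "payload": {"deltas": [{"fingers": -1, "dx": 0, "dy": 0, "dz": 0.1, "roll": 0}, {"fingers": -1, "dx": 0, "dy": 0, "dz": 0.1, "roll": 0}, {"fingers": -1, "dx": 0, "dy": 0, "dz": 0, "roll": 0}]}}

```text
clock: 8.68
tcp_pos: [0.4445, -0.1173, 0.0652]
orientation: [3.14, -0.096, -0.0]
wrist_force: [0.2, -0.1, -3.1]
opening: 0.0149
grip_force: 59.6
```

Request:
{"api": "drive_tool", "payload": {"deltas": [{"fingers": -1, "dx": 0, "dy": 0, "dz": 0.1, "roll": 0}, {"fingers": -1, "dx": 0, "dy": 0, "dz": 0, "roll": 0}, {"fingers": -1, "dx": 0, "dy": 0, "dz": 0, "roll": 0}]}}

```text
clock: 9.05
tcp_pos: [0.4446, -0.1173, 0.0643]
orientation: [3.14, -0.096, -0.0]
wrist_force: [0.8, -0.3, -3.1]
opening: 0.015
grip_force: 59.6
```

Request:
{"api": "drive_tool", "payload": {"deltas": [{"fingers": -1, "dx": 0, "dy": 0, "dz": 0.05, "roll": 0}, {"fingers": -1, "dx": 0, "dy": 0, "dz": 0, "roll": 0}, {"fingers": -1, "dx": 0, "dy": 0, "dz": 0, "roll": 0}]}}

```text
clock: 9.43
tcp_pos: [0.4445, -0.1173, 0.0638]
orientation: [3.14, -0.096, -0.0]
wrist_force: [1.0, -0.2, -2.8]
opening: 0.015
grip_force: 59.6
```

Request:
{"api": "drive_tool", "payload": {"deltas": [{"fingers": -1, "dx": 0, "dy": 0, "dz": 0.08, "roll": 0}, {"fingers": -1, "dx": 0, "dy": 0, "dz": 0, "roll": 0}, {"fingers": -1, "dx": 0, "dy": 0, "dz": 0, "roll": 0}]}}

```text
clock: 9.8
tcp_pos: [0.4447, -0.1174, 0.0634]
orientation: [3.14, -0.096, 0.001]
wrist_force: [-1.6, -0.7, 5.7]
opening: 0.0146
grip_force: 60.8
```

Request:
{"api": "drive_tool", "payload": {"deltas": [{"fingers": -1, "dx": 0, "dy": 0, "dz": 0.05, "roll": 0}, {"fingers": -1, "dx": 0, "dy": 0, "dz": 0, "roll": 0}, {"fingers": -1, "dx": 0, "dy": 0, "dz": 0, "roll": 0}]}}

```text
clock: 10.18
tcp_pos: [0.4447, -0.1175, 0.0634]
orientation: [3.14, -0.096, 0.001]
wrist_force: [-3.4, 0.1, 10.9]
opening: 0.0146
grip_force: 61.8
```

Touchdown at z≈0.0634. Release, rise and head over to red.

Request:
{"api": "drive_tool", "payload": {"deltas": [{"fingers": -0.2, "dx": 0, "dy": 0, "dz": 0, "roll": 0}, {"fingers": -0.2, "dx": 0, "dy": 0, "dz": 0, "roll": 0}, {"fingers": -0.2, "dx": 0, "dy": 0, "dz": -1, "roll": 0}, {"fingers": 0, "dx": 0, "dy": 0, "dz": -4.5, "roll": 0}, {"fingers": 0, "dx": 0, "dy": 0, "dz": -5, "roll": 0}, {"fingers": 0, "dx": 0, "dy": 0, "dz": 0, "roll": 0}]}}

```text
clock: 10.92
tcp_pos: [0.4467, -0.1182, 0.1714]
orientation: [3.137, -0.096, 0.012]
wrist_force: [0.0, -1.1, -1.1]
opening: 0.0423
grip_force: 0.0
```

Request:
{"api": "drive_tool", "payload": {"deltas": [{"fingers": 0.2, "dx": 4.05, "dy": -3.7, "dz": 0, "roll": 0}, {"fingers": 0.2, "dx": 4.05, "dy": -3.7, "dz": 0, "roll": 0}, {"fingers": 0.2, "dx": 4.05, "dy": -3.7, "dz": 0, "roll": 0}, {"fingers": 0.2, "dx": 4.05, "dy": -3.7, "dz": 0, "roll": 0}, {"fingers": 0.2, "dx": 4.05, "dy": -3.7, "dz": 0, "roll": 0}, {"fingers": 0.2, "dx": 0, "dy": 0, "dz": 4, "roll": 0}, {"fingers": 0.2, "dx": 0, "dy": 0, "dz": 0, "roll": 0}, {"fingers": 0.2, "dx": 0, "dy": 0, "dz": 0, "roll": 0}]}}

```text
clock: 11.92
tcp_pos: [0.6579, 0.0545, 0.128]
orientation: [3.14, -0.097, -0.0]
wrist_force: [-0.2, 0.1, 0.7]
opening: 0.0514
grip_force: 0.0
```

```bash
python3 - <<'E'
from h import *
plan(.658,.0555,-.06)
look("pics/r1.png",[(.658,.0555,-.06),(.647,-.0128,-.05),(.64,-.0822,-.08),(.4447,-.1175,-.061)],(100,270,200,450),3.1)
E
```

```text
pose [0.6579 0.0545 0.128 ] yaw -0.062 roll -0.11 dx 0.01 dy -0.10
```

View pics/r1.png

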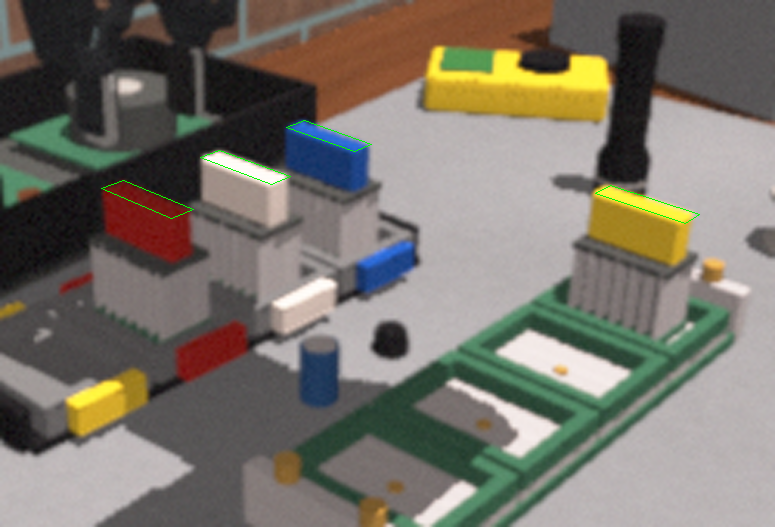

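Yellow stands upright in the rightmost bay at (640,250), and the outlines fit the other three. Now red.

Request:
{"api": "drive_tool", "payload": {"deltas": [{"fingers": 0.2, "dx": 0, "dy": -0.1, "dz": 2.5, "roll": 0}, {"fingers": 0.2, "dx": 0, "dy": 0, "dz": 2.5, "roll": 0}, {"fingers": 0.2, "dx": 0, "dy": 0, "dz": 1.35, "roll": 0}, {"fingers": 0, "dx": 0, "dy": 0, "dz": 0, "roll": 0}, {"fingers": -1, "dx": 0, "dy": 0, "dz": 0, "roll": 0}, {"fingers": -1, "dx": 0, "dy": 0, "dz": 0, "roll": 0}, {"fingers": -1, "dx": 0, "dy": 0, "dz": 0, "roll": 0}, {"fingers": -1, "dx": 0, "dy": 0, "dz": 0, "roll": 0}]}}

```text
clock: 12.98
tcp_pos: [0.6589, 0.0558, 0.0655]
orientation: [3.14, -0.096, 0.004]
wrist_force: [-0.7, -0.2, 5.8]
opening: 0.015
grip_force: 59.3
```

Request:
{"api": "drive_tool", "payload": {"deltas": [{"fingers": -1, "dx": 0, "dy": 0, "dz": 0, "roll": 0}, {"fingers": -1, "dx": 0, "dy": 0, "dz": 0, "roll": 0}]}}

```text
clock: 13.22
tcp_pos: [0.6589, 0.0558, 0.0655]
orientation: [3.14, -0.096, 0.004]
wrist_force: [-0.5, -1.5, 6.5]
opening: 0.0145
grip_force: 59.3
```

Request:
{"api": "drive_tool", "payload": {"deltas": [{"fingers": -1, "dx": 0, "dy": 0, "dz": -1, "roll": 0}, {"fingers": -1, "dx": 0, "dy": 0, "dz": -2.5, "roll": 0}, {"fingers": -1, "dx": 0, "dy": 0, "dz": -4, "roll": 0}, {"fingers": -1, "dx": 0, "dy": 0, "dz": -3, "roll": 0}, {"fingers": -1, "dx": 0, "dy": 0, "dz": 0, "roll": 0}]}}

```text
clock: 13.85
tcp_pos: [0.6594, 0.0559, 0.1718]
orientation: [3.14, -0.096, 0.009]
wrist_force: [-0.0, -0.7, -2.9]
opening: 0.0149
grip_force: 58.8
```

Request:
{"api": "drive_tool", "payload": {"deltas": [{"fingers": -1, "dx": -4, "dy": 2.2, "dz": 0, "roll": 0}, {"fingers": -1, "dx": -4.1, "dy": 2.3, "dz": 0, "roll": 0}, {"fingers": -1, "dx": -4.1, "dy": 2.25, "dz": 0, "roll": 0}, {"fingers": -1, "dx": -4.1, "dy": 2.25, "dz": 0, "roll": 0}, {"fingers": -1, "dx": -4.1, "dy": 2.25, "dz": 0, "roll": 0}, {"fingers": -1, "dx": 0, "dy": 0, "dz": 0, "roll": 0}, {"fingers": -1, "dx": 0, "dy": 0, "dz": 3, "roll": 0}, {"fingers": -1, "dx": 0, "dy": 0, "dz": 0, "roll": 0}]}}

```text
clock: 14.85
tcp_pos: [0.4461, -0.0432, 0.1368]
orientation: [-3.139, 0.096, 0.009]
wrist_force: [-0.1, 0.1, -2.2]
opening: 0.0152
grip_force: 58.9
```

```bash
python3 - <<'E'
from h import *
plan(.4493,-.0445,-.061); print(get_state()["opening"])
E
```

```text
pose [ 0.4461 -0.0432  0.1368] yaw -0.0614 roll -0.02 dx 0.33 dy 0.11
0.015197217800120807
```

Request:
{"api": "drive_tool", "payload": {"deltas": [{"fingers": -1, "dx": 0.2, "dy": 0.1, "dz": 2.5, "roll": 0}, {"fingers": -1, "dx": 0, "dy": 0, "dz": 2.3, "roll": 0}, {"fingers": -1, "dx": 0, "dy": 0, "dz": 0, "roll": 0}, {"fingers": -1, "dx": 0, "dy": 0, "dz": 0, "roll": 0}]}}

```text
clock: 15.35
tcp_pos: [0.4503, -0.045, 0.0918]
orientation: [3.14, -0.096, 0.002]
wrist_force: [0.4, 0.2, -1.6]
opening: 0.0151
grip_force: 58.9
```

```bash
python3 - <<'E'
from h import *
plan(.4493,-.0445,-.061); print(get_state()["opening"])
E
```

```text
pose [ 0.4503 -0.045   0.0918] yaw -0.0611 roll -0.0 dx -0.10 dy -0.04
0.015112680270624283
```

Request:
{"api": "drive_tool", "payload": {"deltas": [{"fingers": -1, "dx": -0.1, "dy": 0, "dz": 1.2, "roll": 0}, {"fingers": -1, "dx": 0, "dy": 0, "dz": 0.8, "roll": 0}, {"fingers": -1, "dx": 0, "dy": 0, "dz": 0.3, "roll": 0}, {"fingers": -1, "dx": 0, "dy": 0, "dz": 0.1, "roll": 0}, {"fingers": -1, "dx": 0, "dy": 0, "dz": 0.1, "roll": 0}, {"fingers": -1, "dx": 0, "dy": 0, "dz": 0.05, "roll": 0}, {"fingers": -1, "dx": 0, "dy": 0, "dz": 0, "roll": 0}]}}

```text
clock: 16.23
tcp_pos: [0.4486, -0.045, 0.0656]
orientation: [3.14, -0.096, 0.0]
wrist_force: [-0.4, 0.8, -2.8]
opening: 0.0149
grip_force: 59.0
```

Request:
{"api": "drive_tool", "payload": {"deltas": [{"fingers": -1, "dx": 0, "dy": 0, "dz": 0.07, "roll": 0}, {"fingers": -1, "dx": 0, "dy": 0, "dz": 0, "roll": 0}, {"fingers": -1, "dx": 0, "dy": 0, "dz": 0, "roll": 0}]}}

```text
clock: 16.6
tcp_pos: [0.4486, -0.045, 0.0654]
orientation: [3.14, -0.096, 0.001]
wrist_force: [-2.3, -0.3, 4.9]
opening: 0.0149
grip_force: 60.1
```

Request:
{"api": "drive_tool", "payload": {"deltas": [{"fingers": -0.2, "dx": 0, "dy": 0, "dz": 0, "roll": 0}, {"fingers": -0.2, "dx": 0, "dy": 0, "dz": 0, "roll": 0}, {"fingers": -0.2, "dx": 0, "dy": 0, "dz": -1, "roll": 0}, {"fingers": 0, "dx": 0, "dy": 0, "dz": -4.5, "roll": 0}, {"fingers": 0, "dx": 0, "dy": 0, "dz": -5, "roll": 0}, {"fingers": 0, "dx": 0, "dy": 0, "dz": 0, "roll": -0.6}]}}

```text
clock: 17.35
tcp_pos: [0.4508, -0.0455, 0.1738]
orientation: [3.138, -0.079, 0.013]
wrist_force: [0.1, -0.3, 0.1]
opening: 0.0428
grip_force: 0.0
```

Request:
{"api": "drive_tool", "payload": {"deltas": [{"fingers": 0.2, "dx": 4.9, "dy": -1.05, "dz": 0, "roll": 0}, {"fingers": 0.2, "dx": 4.9, "dy": -1.05, "dz": 0, "roll": 0}, {"fingers": 0.2, "dx": 4.9, "dy": -1.05, "dz": 0, "roll": 0}, {"fingers": 0.2, "dx": 4.9, "dy": -1.05, "dz": 0, "roll": 0}, {"fingers": 0.2, "dx": 0, "dy": 0, "dz": 4, "roll": 0}, {"fingers": 0.2, "dx": 0, "dy": 0, "dz": 0, "roll": 0}, {"fingers": 0.2, "dx": 0, "dy": 0, "dz": 0, "roll": 0}]}}

```text
clock: 18.23
tcp_pos: [0.6461, -0.0131, 0.1304]
orientation: [3.14, -0.08, -0.0]
wrist_force: [0.7, 0.0, 0.7]
opening: 0.0513
grip_force: 0.0
```

```bash
python3 - <<'E'
from h import *
plan(.647,-.0128,-.05)
look("pics/w1.png",[(.647,-.0128,-.05),(.64,-.0822,-.08),(.4486,-.045,-.061)],(100,270,200,450),3.1)
E
```

```text
pose [ 0.6461 -0.0131  0.1304] yaw -0.051 roll -0.06 dx 0.09 dy -0.03
```

View pics/w1.png

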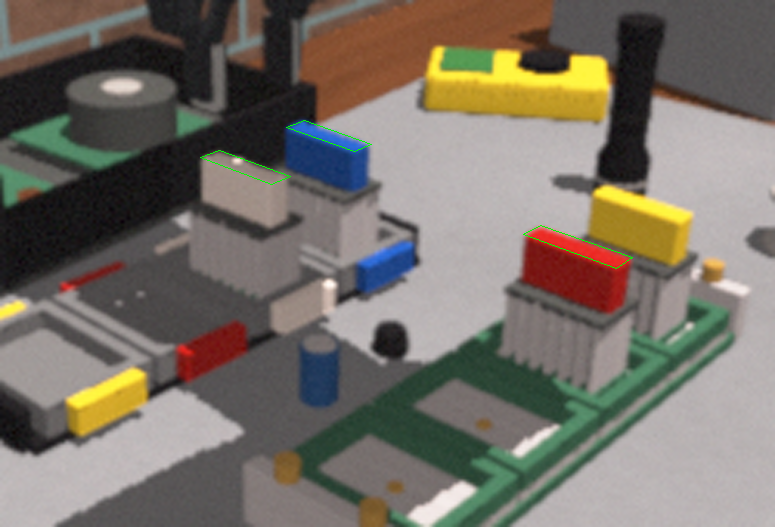

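Red stands in its bay at (570,300) and white matches its outline. Now I'll grasp white.

Request:
{"api": "drive_tool", "payload": {"deltas": [{"fingers": 0.2, "dx": 0, "dy": 0, "dz": 2.5, "roll": 0}, {"fingers": 0.2, "dx": 0, "dy": 0, "dz": 2.5, "roll": 0}, {"fingers": 0.2, "dx": 0, "dy": 0, "dz": 1.6, "roll": 0}, {"fingers": 0, "dx": 0, "dy": 0, "dz": 0, "roll": 0}, {"fingers": -1, "dx": 0, "dy": 0, "dz": 0, "roll": 0}, {"fingers": -1, "dx": 0, "dy": 0, "dz": 0, "roll": 0}, {"fingers": -1, "dx": 0, "dy": 0, "dz": 0, "roll": 0}, {"fingers": -1, "dx": 0, "dy": 0, "dz": 0, "roll": 0}]}}

```text
clock: 19.27
tcp_pos: [0.6473, -0.013, 0.0653]
orientation: [3.14, -0.08, 0.004]
wrist_force: [-1.2, 1.4, 5.7]
opening: 0.0148
grip_force: 59.8
```

Request:
{"api": "drive_tool", "payload": {"deltas": [{"fingers": -1, "dx": 0, "dy": 0, "dz": 0, "roll": 0}, {"fingers": -1, "dx": 0, "dy": 0, "dz": 0, "roll": 0}]}}

```text
clock: 19.52
tcp_pos: [0.6473, -0.013, 0.0653]
orientation: [3.14, -0.08, 0.004]
wrist_force: [-0.4, 0.3, 6.1]
opening: 0.0149
grip_force: 59.8
```

Request:
{"api": "drive_tool", "payload": {"deltas": [{"fingers": -1, "dx": 0, "dy": 0, "dz": -1, "roll": 0}, {"fingers": -1, "dx": 0, "dy": 0, "dz": -2.5, "roll": 0}, {"fingers": -1, "dx": 0, "dy": 0, "dz": -4, "roll": 0}, {"fingers": -1, "dx": 0, "dy": 0, "dz": -3, "roll": 0}, {"fingers": -1, "dx": 0, "dy": 0, "dz": 0, "roll": 0.6}]}}

```text
clock: 20.15
tcp_pos: [0.6476, -0.0131, 0.1716]
orientation: [3.139, -0.097, 0.008]
wrist_force: [1.3, 0.5, -2.6]
opening: 0.0147
grip_force: 58.7
```

Request:
{"api": "drive_tool", "payload": {"deltas": [{"fingers": -1, "dx": -4.9, "dy": -0.7, "dz": 0, "roll": 0}, {"fingers": -1, "dx": -4.9, "dy": -0.7, "dz": 0, "roll": 0}, {"fingers": -1, "dx": -4.9, "dy": -0.7, "dz": 0, "roll": 0}, {"fingers": -1, "dx": -4.9, "dy": -0.7, "dz": 0, "roll": 0}, {"fingers": -1, "dx": 0, "dy": 0, "dz": 0, "roll": 0}, {"fingers": -1, "dx": 0, "dy": 0, "dz": 4, "roll": 0}, {"fingers": -1, "dx": 0, "dy": 0, "dz": 3.5, "roll": 0}, {"fingers": -1, "dx": 0, "dy": 0, "dz": 0, "roll": 0}]}}

```text
clock: 21.15
tcp_pos: [0.4508, 0.0271, 0.0913]
orientation: [-3.14, 0.097, 0.01]
wrist_force: [0.4, 0.4, -1.2]
opening: 0.0152
grip_force: 58.7
```

Request:
{"api": "drive_tool", "payload": {"deltas": [{"fingers": -1, "dx": 0, "dy": 0, "dz": 0, "roll": 0}]}}

```text
clock: 21.28
tcp_pos: [0.4533, 0.0269, 0.0943]
orientation: [3.14, -0.097, 0.001]
wrist_force: [-0.4, -0.3, -2.0]
opening: 0.015
grip_force: 58.7
```

```bash
python3 - <<'E'
from h import *
plan(.4528,.0273,-.061); print(get_state()["opening"])
E
```

```text
pose [0.4533 0.0269 0.0943] yaw -0.0616 roll -0.03 dx -0.06 dy -0.04
0.01499918252016624
```

Request:
{"api": "drive_tool", "payload": {"deltas": [{"fingers": -1, "dx": 0, "dy": 0, "dz": 1.4, "roll": 0}, {"fingers": -1, "dx": 0, "dy": 0, "dz": 0.8, "roll": 0}, {"fingers": -1, "dx": 0, "dy": 0, "dz": 0.3, "roll": 0}, {"fingers": -1, "dx": 0, "dy": 0, "dz": 0.1, "roll": 0}, {"fingers": -1, "dx": 0, "dy": 0, "dz": 0.1, "roll": 0}, {"fingers": -1, "dx": 0, "dy": 0, "dz": 0.05, "roll": 0}, {"fingers": -1, "dx": 0, "dy": 0, "dz": 0.05, "roll": 0}, {"fingers": -1, "dx": 0, "dy": 0, "dz": 0, "roll": 0}]}}

```text
clock: 22.28
tcp_pos: [0.4525, 0.027, 0.0658]
orientation: [3.14, -0.096, -0.0]
wrist_force: [-0.4, 0.2, -1.5]
opening: 0.0145
grip_force: 58.8
```

Request:
{"api": "drive_tool", "payload": {"deltas": [{"fingers": -1, "dx": 0, "dy": 0, "dz": 0.07, "roll": 0}, {"fingers": -1, "dx": 0, "dy": 0, "dz": 0, "roll": 0}, {"fingers": -1, "dx": 0, "dy": 0, "dz": 0, "roll": 0}]}}

```text
clock: 22.65
tcp_pos: [0.4525, 0.027, 0.0653]
orientation: [3.14, -0.096, 0.0]
wrist_force: [-1.9, 0.5, 4.3]
opening: 0.015
grip_force: 59.5
```

Request:
{"api": "drive_tool", "payload": {"deltas": [{"fingers": -0.2, "dx": 0, "dy": 0, "dz": 0, "roll": 0}, {"fingers": -0.2, "dx": 0, "dy": 0, "dz": 0, "roll": 0}, {"fingers": -0.2, "dx": 0, "dy": 0, "dz": -1, "roll": 0}, {"fingers": 0, "dx": 0, "dy": 0, "dz": -4.5, "roll": 0}, {"fingers": 0, "dx": 0, "dy": 0, "dz": -5, "roll": 0}, {"fingers": 0, "dx": 0, "dy": 0, "dz": 0, "roll": 1.1}]}}

```text
clock: 23.4
tcp_pos: [0.4548, 0.0268, 0.1741]
orientation: [3.138, -0.127, 0.014]
wrist_force: [-0.2, 0.2, 0.7]
opening: 0.0424
grip_force: 0.0
```

Request:
{"api": "drive_tool", "payload": {"deltas": [{"fingers": 0.2, "dx": 4.9, "dy": 2.35, "dz": 0, "roll": 0}, {"fingers": 0.2, "dx": 4.9, "dy": 2.35, "dz": 0, "roll": 0}, {"fingers": 0.2, "dx": 4.9, "dy": 2.35, "dz": 0, "roll": 0}, {"fingers": 0.2, "dx": 4.9, "dy": 2.35, "dz": 0, "roll": 0}, {"fingers": 0.2, "dx": 0, "dy": 0, "dz": 4, "roll": 0}, {"fingers": 0.2, "dx": 0, "dy": 0, "dz": 0, "roll": 0}, {"fingers": 0.2, "dx": 0, "dy": 0, "dz": 0, "roll": 0}]}}

```text
clock: 24.28
tcp_pos: [0.64, -0.0821, 0.1307]
orientation: [-3.139, 0.126, 0.0]
wrist_force: [-0.7, -0.2, 0.8]
opening: 0.0515
grip_force: 0.0
```

```bash
python3 - <<'E'
from h import *
plan(.640,-.0822,-.08)
look("pics/b1.png",[(.64,-.0822,-.08),(.4525,.027,-.061)],(100,270,200,450),3.1)
E
```

```text
pose [ 0.64   -0.0821  0.1307] yaw -0.0804 roll -0.02 dx -0.00 dy 0.01
```

View pics/b1.png

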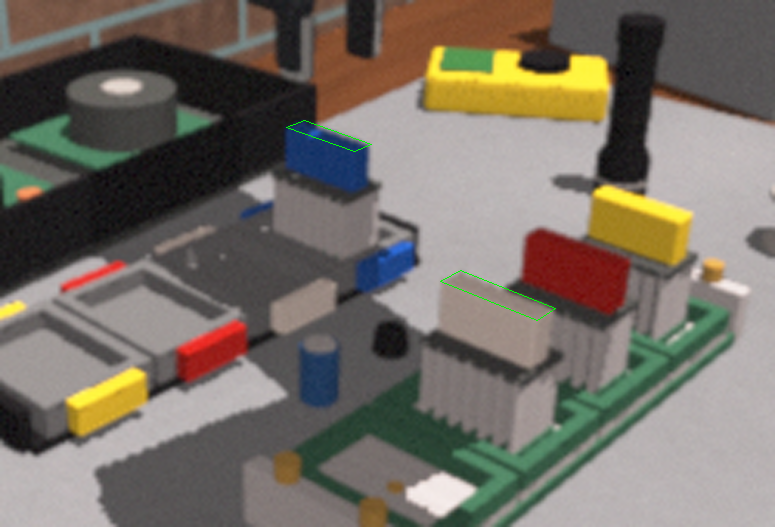

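White is in its bay at (490,360), and blue's outline fits. Now I'll grasp blue.

Request:
{"api": "drive_tool", "payload": {"deltas": [{"fingers": 0.2, "dx": 0, "dy": 0, "dz": 2.5, "roll": 0}, {"fingers": 0.2, "dx": 0, "dy": 0, "dz": 2.5, "roll": 0}, {"fingers": 0.2, "dx": 0, "dy": 0, "dz": 1.6, "roll": 0}, {"fingers": 0, "dx": 0, "dy": 0, "dz": 0, "roll": 0}, {"fingers": -1, "dx": 0, "dy": 0, "dz": 0, "roll": 0}, {"fingers": -1, "dx": 0, "dy": 0, "dz": 0, "roll": 0}, {"fingers": -1, "dx": 0, "dy": 0, "dz": 0, "roll": 0}, {"fingers": -1, "dx": 0, "dy": 0, "dz": 0, "roll": 0}]}}

```text
clock: 25.32
tcp_pos: [0.6412, -0.0827, 0.0656]
orientation: [3.138, -0.127, 0.004]
wrist_force: [-0.4, 0.2, 5.9]
opening: 0.015
grip_force: 59.6
```

Request:
{"api": "drive_tool", "payload": {"deltas": [{"fingers": -1, "dx": 0, "dy": 0, "dz": 0, "roll": 0}, {"fingers": -1, "dx": 0, "dy": 0, "dz": 0, "roll": 0}]}}

```text
clock: 25.58
tcp_pos: [0.6412, -0.0827, 0.0656]
orientation: [3.138, -0.127, 0.004]
wrist_force: [-0.5, -0.9, 6.1]
opening: 0.0148
grip_force: 59.6
```

Request:
{"api": "drive_tool", "payload": {"deltas": [{"fingers": -1, "dx": 0, "dy": 0, "dz": -1, "roll": 0}, {"fingers": -1, "dx": 0, "dy": 0, "dz": -2.5, "roll": 0}, {"fingers": -1, "dx": 0, "dy": 0, "dz": -4, "roll": 0}, {"fingers": -1, "dx": 0, "dy": 0, "dz": -3, "roll": 0}, {"fingers": -1, "dx": 0, "dy": 0, "dz": 0, "roll": -1.1}]}}

```text
clock: 26.2
tcp_pos: [0.6415, -0.0827, 0.1717]
orientation: [3.139, -0.095, 0.008]
wrist_force: [-0.3, 0.1, -4.0]
opening: 0.0151
grip_force: 58.7
```

Request:
{"api": "drive_tool", "payload": {"deltas": [{"fingers": -1, "dx": -3.9, "dy": -3.4, "dz": 0, "roll": 0}, {"fingers": -1, "dx": -3.9, "dy": -3.4, "dz": 0, "roll": 0}, {"fingers": -1, "dx": -3.9, "dy": -3.4, "dz": 0, "roll": 0}, {"fingers": -1, "dx": -3.9, "dy": -3.4, "dz": 0, "roll": 0}, {"fingers": -1, "dx": -3.9, "dy": -3.4, "dz": 0, "roll": 0}, {"fingers": -1, "dx": 0, "dy": 0, "dz": 0, "roll": 0}, {"fingers": -1, "dx": 0, "dy": 0, "dz": 0, "roll": 0}]}}

```text
clock: 27.08
tcp_pos: [0.4559, 0.0991, 0.1683]
orientation: [3.14, -0.095, -0.001]
wrist_force: [1.1, 0.8, -2.6]
opening: 0.0148
grip_force: 59.0
```

Request:
{"api": "drive_tool", "payload": {"deltas": [{"fingers": -1, "dx": 0, "dy": 0, "dz": 4, "roll": 0}, {"fingers": -1, "dx": 0, "dy": 0, "dz": 3.5, "roll": 0}, {"fingers": -1, "dx": 0, "dy": 0, "dz": 0, "roll": 0}, {"fingers": -1, "dx": 0, "dy": 0, "dz": 0, "roll": 0}]}}

```text
clock: 27.58
tcp_pos: [0.4572, 0.0987, 0.0947]
orientation: [3.14, -0.098, 0.002]
wrist_force: [-0.1, -0.7, -2.4]
opening: 0.0151
grip_force: 58.9
```

```bash
python3 - <<'E'
from h import *
plan(.457,.0994,-.061); print(get_state()["opening"])
E
```

```text
pose [0.4572 0.0987 0.0947] yaw -0.0622 roll -0.07 dx -0.02 dy -0.07
0.015081756831874182
```

Request:
{"api": "drive_tool", "payload": {"deltas": [{"fingers": -1, "dx": 0, "dy": -0.1, "dz": 1.4, "roll": 0}, {"fingers": -1, "dx": 0, "dy": 0, "dz": 0.8, "roll": 0}, {"fingers": -1, "dx": 0, "dy": 0, "dz": 0.3, "roll": 0}, {"fingers": -1, "dx": 0, "dy": 0, "dz": 0.1, "roll": 0}, {"fingers": -1, "dx": 0, "dy": 0, "dz": 0.1, "roll": 0}, {"fingers": -1, "dx": 0, "dy": 0, "dz": 0.05, "roll": 0}, {"fingers": -1, "dx": 0, "dy": 0, "dz": 0.05, "roll": 0}, {"fingers": -1, "dx": 0, "dy": 0, "dz": 0, "roll": 0}]}}

```text
clock: 28.58
tcp_pos: [0.4562, 0.1002, 0.0661]
orientation: [3.14, -0.096, 0.0]
wrist_force: [-1.1, 0.1, -2.3]
opening: 0.0145
grip_force: 59.1
```

Request:
{"api": "drive_tool", "payload": {"deltas": [{"fingers": -1, "dx": 0, "dy": 0, "dz": 0.07, "roll": 0}, {"fingers": -1, "dx": 0, "dy": 0, "dz": 0, "roll": 0}, {"fingers": -1, "dx": 0, "dy": 0, "dz": 0, "roll": 0}]}}

```text
clock: 28.95
tcp_pos: [0.4562, 0.1002, 0.0656]
orientation: [3.14, -0.096, 0.0]
wrist_force: [-2.3, -1.3, 3.3]
opening: 0.0148
grip_force: 59.7
```

Touchdown. Release, rise and back off.

Request:
{"api": "drive_tool", "payload": {"deltas": [{"fingers": -0.2, "dx": 0, "dy": 0, "dz": 0, "roll": 0}, {"fingers": -0.2, "dx": 0, "dy": 0, "dz": 0, "roll": 0}, {"fingers": -0.2, "dx": 0, "dy": 0, "dz": -1, "roll": 0}, {"fingers": 0, "dx": 0, "dy": 0, "dz": -4.5, "roll": 0}, {"fingers": 0, "dx": 0, "dy": 0, "dz": -6, "roll": 0}, {"fingers": 0, "dx": 0, "dy": 0, "dz": -4, "roll": 0}, {"fingers": 0, "dx": 0, "dy": 0, "dz": 0, "roll": 0}]}}

```text
clock: 29.82
tcp_pos: [0.4579, 0.1003, 0.2241]
orientation: [-3.14, 0.096, -0.012]
wrist_force: [0.4, -0.2, -0.5]
opening: 0.0432
grip_force: 0.0
```

Request:
{"api": "drive_tool", "payload": {"deltas": [{"fingers": 0, "dx": 0, "dy": -5, "dz": 0, "roll": 0}, {"fingers": 0, "dx": 0, "dy": -5, "dz": 0, "roll": 0}, {"fingers": 0, "dx": 0, "dy": -5, "dz": 0, "roll": 0}, {"fingers": 0, "dx": 0, "dy": -5, "dz": 0, "roll": 0}, {"fingers": 0, "dx": 0, "dy": 0, "dz": 0, "roll": 0}, {"fingers": 0, "dx": 0, "dy": 0, "dz": 0, "roll": 0}]}}

```text
clock: 30.58
tcp_pos: [0.4678, 0.2994, 0.2193]
orientation: [3.139, -0.095, -0.003]
wrist_force: [-0.1, -0.6, 0.6]
opening: 0.0426
grip_force: 0.0
```

```bash
python3 - <<'E'
from h import *
import cv2
i=capture("side")["color"][100:320,200:460,::-1]; j=capture("top")["color"][90:290,230:450,::-1]
cv2.imwrite("pics/end.png",np.hstack([cv2.resize(i,(400,340)),cv2.resize(j,(374,340))]))
E
```

```text
(no output)
```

View pics/end.png

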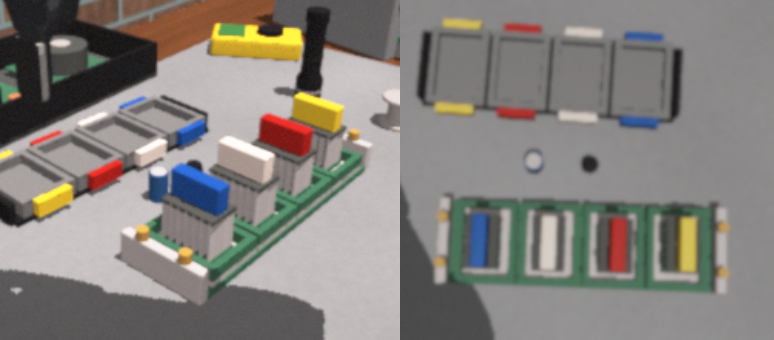

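All four stand upright in the rack: blue, white, red, yellow from the left. The carrier is empty and the loose parts haven't moved.

```bash
python3 -c "from bench import *; print(finish_job())"
```

```text
the job is handed in; nothing more can be done
None
```

I moved all four modules into the rack in reverse order (blue, white, red, yellow from the left), each set down gently, upright and released, and handed the job in at about 31 s.

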